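Tip a sheet-steel box onto the welding fixture and press it into the corner

TASK

Slide the standing sheet-steel box across the bench until its foot is square and flush against the near edge of the fixture plate, then push high on its near face so that it tips over that edge and lies on the plate with the seamed face up. Then press it home on the plate, first sideways against the side fence and then lengthwise against the end stop, pushing steadily with about 12 N for a second each time, and leave it lying flush in that corner. The sheet is thin: never push on it with more than 30 N, and leave the other things on the bench alone.

Things in the scene. Friction and masses are not known exactly. Their poses are not given: they have to be found in the camera images.
- box_mid (a point): centre of the closed plain sheet-steel box, 90 (its x) x 110 (its y) x 130 mm (its z), too wide to grasp. It starts upright (its z up, centre 65 mm above the bench). Its -x face, towards the robot at the start, has a dark seam line up its middle and two dark discs; that face must end on top: its x then points down, its z along the fixture's x
- box: the same box, origin at the centre of the end it starts standing on. About 0.6 kg (0.45 to 0.7). It starts 20 to 50 mm short of the plate's near edge, up to 0.2 rad out of square with it. Sliding it takes about 1.5 to 4.5 N; pushed high without a stop at its foot it may tip early. As it tips, its near face rises while it goes forward and fingers cling to it: follow an arc about the plate's edge, as a straight push jams
- fixture: dark steel plate fixed to the bench, 12 mm thick. Origin: bench height, on its near edge (towards the robot; the stop for tipping). x runs from that edge across the plate, y left, z up; it spans x 0 to 200, y -150 to 110 mm. The box goes over by itself once it leans about 35 deg and first overhangs the edge by some 12 mm. Pressed into the corner its centre is at x 95, y 35, z 57 mm
- side_fence: bright steel bar along the left of the plate, 150 long (x), 18 thick (y), 40 mm high above the plate; rigid, fixed to the fixture. Origin: middle of its inner face (the face towards -y), at the plate's top; that face is the plane y = +90 mm of the fixture. Axes as the fixture's
- end_stop: bright steel bar across the far end of the plate, 18 thick (x), 100 long (y), 40 mm high above the plate; rigid, fixed to the fixture. Origin: middle of its near face (towards -x), at the plate's top; that face is the plane x = +160 mm of the fixture. Axes as the fixture's
- tube_offcut: bystander: short upright piece of round tube, 48 mm diameter, 50 high, on the bench right of the plate; origin at the centre of its underside
- bar_offcut: bystander: square bar offcut 120 x 25 x 25 mm on the bench left of the plate, outside the fence; origin at the centre of its underside
- magnet_square: bystander: flat red welding magnet 90 x 90 x 15 mm on the bench; origin at the centre of its underside
- hammer: bystander: hammer lying on the bench to the right
- brush: bystander: brush lying on the bench to the left
- spray_can: bystander: spray can 60 mm diameter, 170 high, standing far left; origin at its underside
- mug: bystander: white mug 80 mm diameter, 90 high, on the left; origin at its underside
Mind the look-alikes: they are no part of the job. Leave any orange or red look-alike of the box alone.

How it is judged:
On the way, in this order (a step that is already met when the one before it is completed fails the run):
1. the box stands upright with its foot flush (within 4 mm) and square (within 0.06 rad) against the plate's near edge (x of box_mid in the frame of fixture above -0.049 m and angle between box_mid's own z axis and vertical below 0.06 rad and angle between the x axis of box_mid and the x axis of fixture, either way round below 0.06 rad), for 0.2 s.
2. the box has tipped over the edge and lies at rest on the plate, seamed face up (angle between box_mid's own x axis and vertical above 3.09 rad and z of box_mid in the frame of fixture between 0.053 and 0.061 m and linear speed of box below 0.02 m/s), for 0.2 s.
3. the box is pressed against the side fence with at least 4 N for 0.3 s (angle between box_mid's own x axis and vertical above 3.09 rad and z of box_mid in the frame of fixture between 0.053 and 0.061 m and contact force between box and side_fence above 4 N), for 0.3 s.
4. the box is pressed against the end stop with at least 4 N for 0.3 s (angle between box_mid's own x axis and vertical above 3.09 rad and z of box_mid in the frame of fixture between 0.053 and 0.061 m and contact force between box and end_stop above 4 N), for 0.3 s.
At the end, for the whole second after the job is handed in: the box lies flat on the plate, seamed face up, at rest, within 2.5 mm of the end stop and of the side fence and square within 0.03 rad (angle between box_mid's own x axis and vertical above 3.09 rad and z of box_mid in the frame of fixture between 0.053 and 0.061 m and x of box_mid in the frame of fixture above 0.0925 m and y of box_mid in the frame of fixture above 0.0325 m and angle between the z axis of box_mid and the x axis of fixture, either way round below 0.03 rad and linear speed of box below 0.01 m/s); the robot touches nothing.
It fails at once if the robot pushes on the box with more than 30 N (contact force between any of the fingers, the arm and box above 30 N).
It fails at once if a bystander is moved by more than 20 mm (distance of any of tube_offcut, bar_offcut, magnet_square, hammer, brush, spray_can, mug from where it was at the start of the episode above 0.02 m).
It also fails if it takes over 72 s, if anything falls off the work surface, if the arm or the gripper's body presses on something with over 40 N, if the wrist force passes 120 N, or if a joint passes its speed limit or range.

ROBOT

A 6-joint arm with a two-finger parallel gripper is mounted at the origin on the work surface. World frame = base frame: x ahead of the robot, y to its left, z up, the work surface at z = 0. Lengths are in m, angles in rad, forces in N, time in s.
With the tool pointing down it reaches from about 0.25 to 0.85 m from the base axis. Payload 12.5 kg.
Tool frame: the origin (TCP) lies at the very end of the fingers, on their centre line; the grasp point (between the pads) lies 19 mm behind it; z points along the fingers, y is the direction in which the jaws open and shut (so a half turn about z gives the same grasp; the last joint's range is limited). The gripper opens to 93 mm and grips with 3 to 60 N. Pads are 15 mm wide; open, the fingers measure 128 mm over their backs; the gripper's body (75 mm by 188 mm) begins 65 mm behind the grasp point.
Start: joints at [-1.406, 0.351, 1.652, -0, 1.139, -0.085], TCP at [0.136, -0.533, 0.219] pointing down, gripper open.
Joint ranges: [-2.75, 2.75], [-0.79, 2.1], [0.01, 2.65], [-1.57, 4.71], [0.07, 3.14], [-2.87, 2.87]. Speed limits (rad/s): [2.22, 2.22, 2.79, 3.14, 3.14, 3.14].

INTERFACE

Orientations are given as a unit quaternion [w, x, y, z].
In Python, from plant import state, optics, job_done gives the robot as it stands.
- The arm moves only by the shell command python3 -m crank 'ROWS' [FORCE]. ROWS is JSON, a list of rows, each a list of 3 entries, a list of its own where there are three numbers: the shift along the tool's x, y, z in cm, then the turn about the tool's z in rad, then the finger opening in cm, from 0 to 9.3. In form: [[[x, y, z], roll, hand], ...]. A call has 1 to 10 rows; each row shifts and turns the pose as measured when the row begins, along the tool's axes as they then stand; what a row does not reach is not made up. A row lasts 1/10 s, in which the tool goes at most 50 mm and 8.59 degrees, less where a joint would pass 70% of its speed; a pose out of reach is approached as far as the arm can. A call is refused whole if a number of a shift passes 5 or a number of a turn 0.15, either way. A call with a gripper value outside its range is refused whole. The fingers move at their own pace and stop on an object; FORCE is the grip in N (left out, the last holds). Time passes only in rows, so rows that do not move let the fingers close. It gives the time, the measured TCP pose, the force and the opening at its end, in the units of the state.
- state(): the state, without advancing time (a new reading comes with each control period).
- optics.read_camera(name): name is "side" or "top" or "wrist"; returns a dict with "image" (384x512x3 uint8, blue, green, red), "K" (3x3 intrinsics, pixels), "world_to_cam" (4x4, takes a point from world to camera coordinates). Camera axes: x right, y down, z forward; pixel columns grow to the right and rows downward; lengths in m; the calibration is good to about 2 mm. A picture is of the moment at which its call begins. There is no depth.
- job_done(): hands the job in, once; it reports no verdict.
The state is a dict: "time": time; "joints": joint angles; "joint_velocities": joint speeds; "tau": joint torques, N m; "tool_pos": TCP position; "tool_rot": TCP orientation; "contact_force": force on the tool from outside, world axes, zero at the start; "ft_torque": the same for the moment, N m; "opening": opening from 0.0 (shut) to 1.0 (fully open).
Only numpy, scipy, OpenCV 4.12 (cv2) and the standard library are available. Lean on these libraries where they do the work, as an engineer would, in place of code of your own. Each camera call takes 0.05 s, during which the arm holds its last target. There are 200 camera calls.

## Working session

There is one attempt and no reset: what is moved stays moved. The work goes in short steps, Python scripts to look and compute and a shell command to move; the robot and the scene stay as the last step left them, time stands still between calls to the robot, and variables do not carry over. Pictures are saved under pics/ and viewed, about 8 in all and at most 12, crops included, and the job is handed in when it is done.

```bash
ls; mkdir -p pics
python3 - <<'E'
from plant import state, optics
import cv2
print(state())
for n in("top","side"):
    d=optics.read_camera(n); cv2.imwrite(f"pics/{n}0.png",d["image"]); print(n,d["K"],d["world_to_cam"])
    import numpy as np; np.savez(f"pics/{n}.npz",K=d["K"],W=d["world_to_cam"])
a=cv2.imread("pics/top0.png");cv2.imwrite("pics/top0b.png",cv2.resize(a,(800,600),interpolation=cv2.INTER_CUBIC))
a=cv2.imread("pics/side0.png");cv2.imwrite("pics/side0b.png",cv2.resize(a,(800,600),interpolation=cv2.INTER_CUBIC))
E
```

```text
pics
{'time': 0.0, 'joints': array([-1.40557777e+00,  3.51213645e-01,  1.65243974e+00, -5.11855171e-05,
        1.13913158e+00, -8.45759377e-02]), 'joint_velocities': array([ 0.00053776,  0.00072535,  0.000452  , -0.00057462,  0.00055969,
       -0.00104043]), 'tau': array([ 7.49889150e-04, -4.97324467e+01, -2.85258722e+01,  6.99713454e-02,
        2.57718097e-02, -1.19564384e-04]), 'tool_pos': array([ 0.13592795, -0.53256493,  0.21810787]), 'tool_rot': array([-5.94732351e-04,  9.92208960e-01,  1.24583398e-01, -4.72510556e-05]), 'contact_force': array([0.0690714 , 0.57595109, 0.07487247]), 'ft_torque': array([0.0432132 , 0.01750168, 0.00287485]), 'opening': 1.0006166615882417}
top [[461.38967672   0.         252.37132327]
 [  0.         461.38967672 181.7201762 ]
 [  0.           0.           1.        ]] [[ 0.0140313  -0.99963011 -0.02329752 -0.01645321]
 [-0.98928384 -0.01049206 -0.14562763  0.53027718]
 [ 0.14532933  0.0250912  -0.98906512  1.21784066]
 [ 0.          0.          0.          1.        ]]
side [[476.96712362   0.         256.13169415]
 [  0.         476.96712362 192.1201534 ]
 [  0.           0.           1.        ]] [[-0.80844898 -0.58853022 -0.00651365  0.38759528]
 [-0.4195419   0.58400523 -0.69492625  0.28951521]
 [ 0.4127891  -0.55907967 -0.71905152  1.34983211]
 [ 0.          0.          0.          1.        ]]
```

View pics/top0b.png

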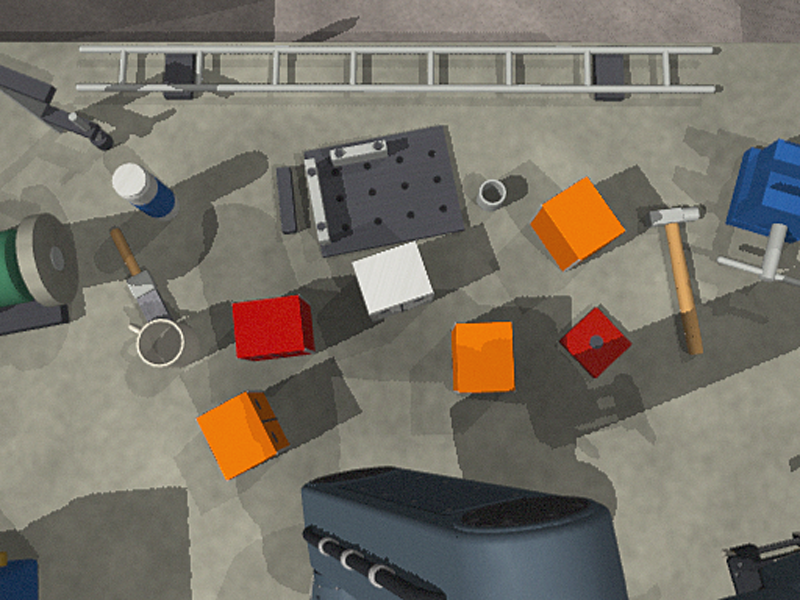

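View pics/side0b.png

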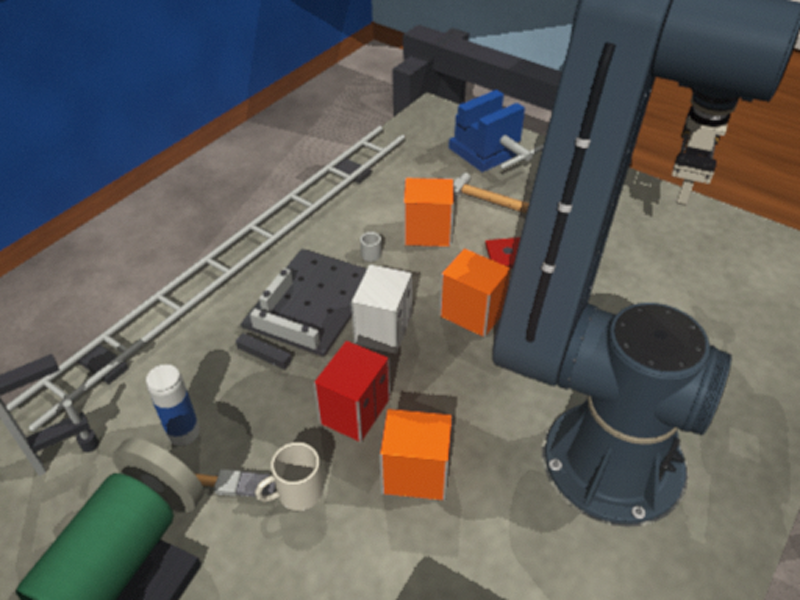

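The top view at 800x600 shows these box-like candidates: bare steel (393,280), red (272,328), and orange (240,435), (483,357) and (578,222). The bare sheet-steel box at (393,280) matches the description. I'll check it in a close crop.

Run:
```python
import cv2
a=cv2.imread("pics/top0.png")[75:210,170:305]
cv2.imwrite("pics/c1.png",cv2.resize(a,None,fx=4.4,fy=4.4,interpolation=cv2.INTER_CUBIC)) # 594
```

```text
(no output)
```

View pics/c1.png

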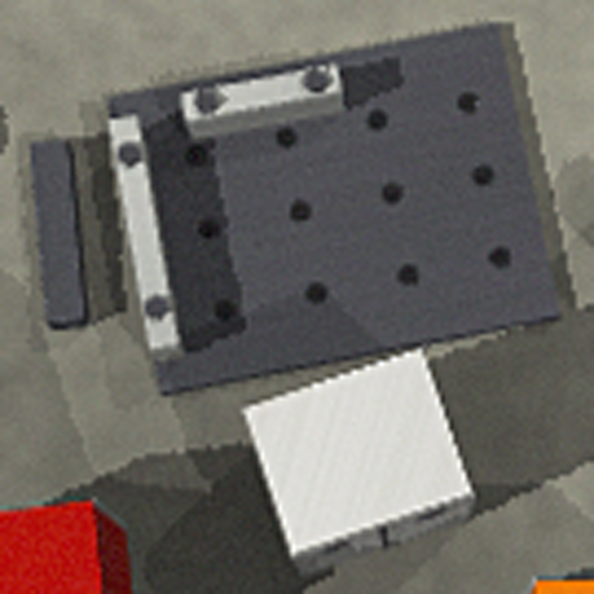

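The crop shows the bare box with its seam and discs on the near face. The box's top corners are at (245,409), (422,350), (472,495) and (295,555). The plate corners are at (163,392), (560,318), (503,22) and (110,95). Next I'll fit the poses.

```bash
cat > h.py <<'E'
import numpy as np, cv2
from scipy.optimize import least_squares
from scipy.spatial.transform import Rotation as R
def cam(n):
    d=np.load(f"pics/{n}.npz"); return d["K"],d["W"]
def proj(P,n="top"):
    K,W=cam(n); c=(W[:3,:3]@np.atleast_2d(P).T).T+W[:3,3]; u=(K@c.T).T; return u[:,:2]/u[:,2:]
def fit(local,pix,x0,n="top"):
    """planar pose x,y,yaw of points local (z = world height)"""
    local=np.array(local,float)
    def w(p): q=local.copy(); c,s=np.cos(p[2]),np.sin(p[2]); q[:,:2]=local[:,:2]@np.array([[c,s],[-s,c]])+p[:2]; return q
    r=least_squares(lambda p:(proj(w(p),n)-pix).ravel(),x0)
    return r.x,np.abs(r.fun).max()
def tool():
    from plant import state
    s=state(); q=s["tool_rot"]; return s,R.from_quat([q[1],q[2],q[3],q[0]]).as_matrix()
try: FX=np.load("fx.npy")   # x,y,yaw of fixture
except Exception: FX=None
def w2f(p): 
    c,s=np.cos(FX[2]),np.sin(FX[2]); p=np.asarray(p)[:2]-FX[:2]; return np.array([c*p[0]+s*p[1],-s*p[0]+c*p[1]])
def f2w(p):
    c,s=np.cos(FX[2]),np.sin(FX[2]); return np.array([c*p[0]-s*p[1],s*p[0]+c*p[1]])+FX[:2]
def report(target=None,yaw=0.):
    "tool in fixture frame; rows (cm, tool axes) to target [xf,yf,z]"
    s,M=tool(); p=s["tool_pos"]; f=w2f(p); ty=np.arctan2(M[1,1],M[0,1])-FX[2]
    print("t %.2f tcp_f %s z %.4f  ytool ang in fix %.3f open %.2f"%(s["time"],f.round(4),p[2],ty,s["opening"]))
    F=s["contact_force"]; c,q=np.cos(FX[2]),np.sin(FX[2]); print("F_f",np.round([c*F[0]+q*F[1],-q*F[0]+c*F[1],F[2]],1))
    if target is not None:
        w=np.array([*f2w(target),target[2]]); print("shift cm",(M.T@(w-p)*100).round(2))
def box(pix,x0): # top face corners fl,fr,nr,nl of upright box
    return fit([[.045,.055,.13],[.045,-.055,.13],[-.045,-.055,.13],[-.045,.055,.13]],pix,x0)
E
python3 - <<'E'
import sys; sys.path.insert(0,'.')
from h import *
g=lambda L:(np.array(L)+.5)/4.4-.5+[170,75]
pl,e=fit([[0,.11,.012],[0,-.15,.012],[.2,-.15,.012],[.2,.11,.012]],g([[163,392],[560,318],[503,22],[110,95]]),[.6,0,-.1])
print("fix",pl,e); np.save("fx.npy",pl)
import h; h.FX=pl
b,e=box(g([[245,409],[422,350],[472,495],[295,555]]),[.5,0,-.1]); print("box",b,e,"in fix",w2f(b),b[2]-pl[2])
report()
# verify in side
img=cv2.imread("pics/side0.png"); B=[]
for z in(0,.13):
  for l in([.045,.055],[.045,-.055],[-.045,-.055],[-.045,.055]):
    c,s=np.cos(b[2]),np.sin(b[2]); B.append([b[0]+c*l[0]-s*l[1],b[1]+s*l[0]+c*l[1],z])
q=proj(B,"side")
P=[[*f2w(v),.012] for v in([0,.11],[0,-.15],[.2,-.15],[.2,.11])]
P=np.vstack([P,[[*f2w(v),.052] for v in([.005,.09],[.155,.09],[.16,.09],[.16,0])]])
p=proj(P,"side")
a=img[140:250,140:290]; a=cv2.resize(a,None,fx=5,fy=5,interpolation=cv2.INTER_CUBIC)
for i,v in enumerate(np.vstack([q,p])): cv2.circle(a,tuple(((v-[140,140]+.5)*5).astype(int)),3,(0,0,255) if i<8 else (0,255,0),-1)
cv2.imwrite("pics/c2.png",a)
for n,x in(("red",(272,358)),("orange",(484,392)),("mugr",(183,345)),("tube",(492,200)),("barR",(300,230))): # bench pts approx
    K,W=cam("top"); d=W[:3,:3].T@np.linalg.inv(K)@[x[0]/1.5625,x[1]/1.5625,1]; o=-W[:3,:3].T@W[:3,3]; print(n,w2f(o+d*(-o[2]/d[2])))
E
```

```text
fix [0.60565846 0.01293687 0.19595063] 0.49482203875857067
box [ 0.52829107 -0.00881705  0.3398616 ] 0.6235586429282307 in fix [-0.08012228 -0.00627426] 0.14391096436354733
t 0.10 tcp_f [-0.567  -0.4436] z 0.2182  ytool ang in fix -1.517 open 1.00
F_f [-0.4 -0.4 -0.2]
red [-0.16324462  0.22990658]
orange [-0.28978882 -0.12782873]
mugr [-0.11133236  0.38334504]
tube [ 0.04679028 -0.21088665]
barR [0.05696001 0.14315105]
```

View pics/c2.png

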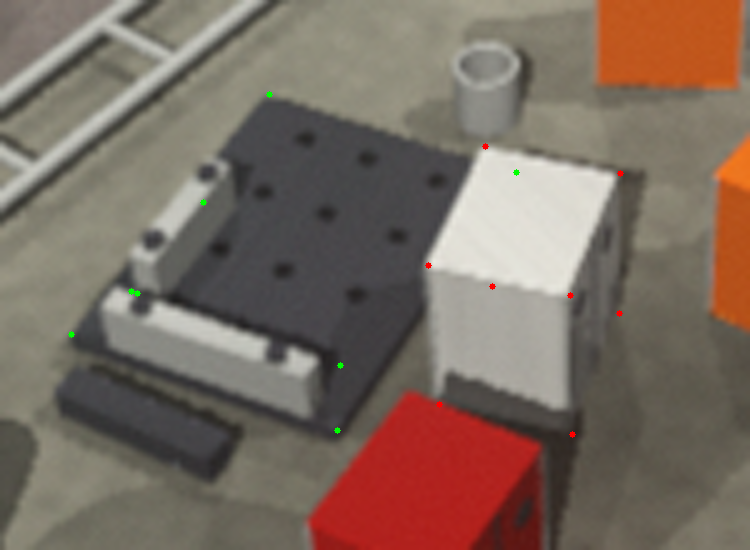

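```bash
python3 -c "
from h import *
report([-.175,-.006,.2])"
```

```text
t 0.10 tcp_f [-0.567  -0.4436] z 0.2182  ytool ang in fix -1.517 open 1.00
F_f [-0.4 -0.4 -0.2]
shift cm [ 41.49 -41.59   1.86]
```

```bash
python3 -m crank '[[[3,-3,0],0.054,7],[[3,-3,0],0,7],[[3,-3,0],0,7],[[3,-3,0],0,7],[[3,-3,0],0,7],[[3,-3,0],0,7],[[3,-3,0],0,7],[[3,-3,0],0,7],[[3,-3,0],0,7],[[3,-3,0],0,7]]'; python3 -c "
from h import *
report([-.175,-.006,.2])"
```

```text
time: 1.1
tool_pos: [0.3753, -0.1683, 0.2165]
tool_rot: [-0.002, 0.996, 0.093, -0.0]
contact_force: [0.1, 0.3, -0.1]
opening: 0.753
t 1.10 tcp_f [-0.2612 -0.1329] z 0.2165  ytool ang in fix -1.581 open 0.75
F_f [ 0.2  0.3 -0.1]
shift cm [  8.49 -12.77   1.68]
```

```bash
python3 -m crank '[[[2,-3,0.4],-0.01,7],[[2,-3,0.4],0,7],[[2,-3,0.4],0,7],[[2,-3,0.4],0,7],[[0,0,0],0,7],[[0,0,0],0,7]]'
python3 - <<'E'
from h import *
report([-.175,-.006,.055])
from plant import optics
d=optics.read_camera("wrist"); cv2.imwrite("pics/w1.png",d["image"])
t=optics.read_camera("side")["image"][30:240,130:390]; cv2.imwrite("pics/s1.png",cv2.resize(t,None,fx=3,fy=2.8))
E
```

```text
time: 1.7
tool_pos: [0.4333, -0.0252, 0.1997]
tool_rot: [-0.002, 0.995, 0.101, -0.001]
contact_force: [-0.6, -0.8, -0.7]
opening: 0.755
t 1.70 tcp_f [-0.1765 -0.0038] z 0.1997  ytool ang in fix -1.565 open 0.75
F_f [-0.7 -0.6 -0.7]
shift cm [ 0.17  0.27 14.47]
```

View pics/s1.png

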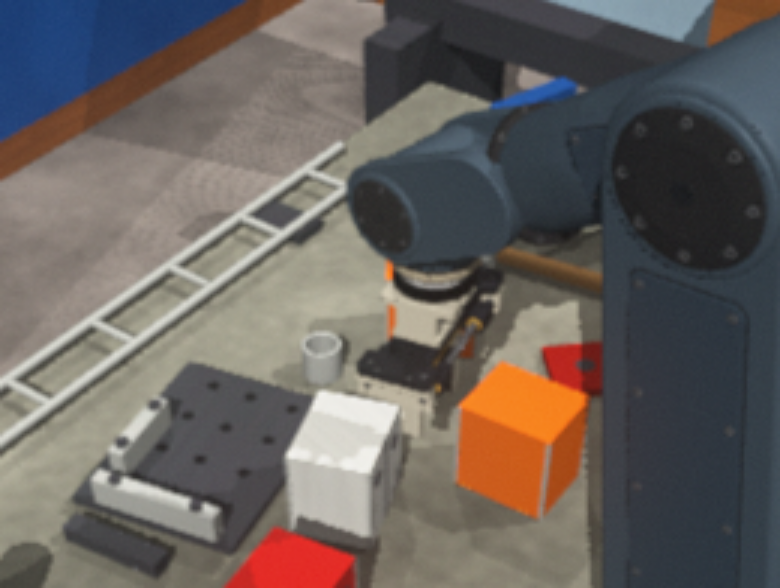

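The gripper hangs just behind the box (tips near (420,430)) with clearance to the orange box. I'll descend.

```bash
python3 -m crank '[[[0,0.1,3],0,7],[[0,0,3],0,7],[[0,0,3],0,7],[[0,0,3],0,7],[[0,0.1,2.3],0,7],[[0,0,0.3],0.005,7],[[0,0,0],0,7]]'; python3 -c "
from h import *
report([-.140,-.006,.055])"; python3 -m crank '[[[0.8,0,0],0,7],[[0.8,0,0],0,7],[[0.5,0,0],0,7],[[0.5,0,0],0,7]]';python3 -c "
from h import *
report([-.140,-.006,.055])"
```

```text
time: 2.5
tool_pos: [0.4339, -0.0353, 0.0516]
tool_rot: [-0.001, 0.996, 0.092, 0.002]
contact_force: [0.1, -0.8, 0.5]
opening: 0.757
t 2.50 tcp_f [-0.1779 -0.0139] z 0.0516  ytool ang in fix -1.583 open 0.76
F_f [-0.  -0.8  0.5]
shift cm [ 3.78 -0.84 -0.32]
time: 2.9
tool_pos: [0.4634, -0.0314, 0.0554]
tool_rot: [0.0, 0.996, 0.091, 0.005]
contact_force: [0.7, -0.2, 0.9]
opening: 0.752
t 2.90 tcp_f [-0.1481 -0.0158] z 0.0554  ytool ang in fix -1.585 open 0.75
F_f [ 0.7 -0.3  0.9]
shift cm [ 0.8  -0.99  0.05]
```

```bash
python3 -m crank '[[[0,-0.5,0],-0.01,7],[[0,-0.4,0],0,7],[[0,-0.1,0],0,7]]';python3 -c "
from h import *
report()"; for i in 1; do python3 -m crank '[[[0.4,0,0],0,7],[[0.4,0,0],0,7],[[0.4,0,0],0,7],[[0.4,0,0],0,7]]'; done;python3 -c "
from h import *
report([-.1,-.006,.055])"
```

```text
time: 3.2
tool_pos: [0.4624, -0.0205, 0.056]
tool_rot: [0.0, 0.995, 0.097, 0.006]
contact_force: [-0.0, 0.5, -0.6]
opening: 0.751
t 3.20 tcp_f [-0.147  -0.0049] z 0.0560  ytool ang in fix -1.573 open 0.75
F_f [ 0.1  0.4 -0.6]
time: 3.6
tool_pos: [0.4777, -0.0167, 0.0559]
tool_rot: [0.0, 0.995, 0.097, 0.004]
contact_force: [-1.0, 1.1, 1.0]
opening: 0.752
t 3.60 tcp_f [-0.1313 -0.0041] z 0.0559  ytool ang in fix -1.572 open 0.75
F_f [-0.8  1.3  1. ]
shift cm [3.13 0.18 0.11]
```

```bash
python3 -m crank '[[[0.4,0,0],0,7],[[0.4,0,0],0,7],[[0.4,0,0],0,7]]';python3 -m crank '[[[0.3,0,0],0,7],[[0.3,0,0],0,7]]';python3 - <<'E'
from h import *
from plant import optics
report([-.1,-.006,.055])
t=optics.read_camera("top")["image"][75:210,170:305]; cv2.imwrite("pics/c3.png",cv2.resize(t,None,fx=4.4,fy=4.4,interpolation=cv2.INTER_CUBIC))
E
```

```text
time: 3.9
tool_pos: [0.4902, -0.0142, 0.0557]
tool_rot: [-0.0, 0.995, 0.097, 0.004]
contact_force: [-2.9, -1.7, 0.9]
opening: 0.75
time: 4.1
tool_pos: [0.4966, -0.0131, 0.0557]
tool_rot: [-0.0, 0.995, 0.097, 0.003]
contact_force: [-1.3, -0.7, 1.3]
opening: 0.747
t 4.10 tcp_f [-0.112  -0.0043] z 0.0557  ytool ang in fix -1.573 open 0.75
F_f [-1.4 -0.4  1.3]
shift cm [1.2  0.17 0.08]
```

View pics/c3.png

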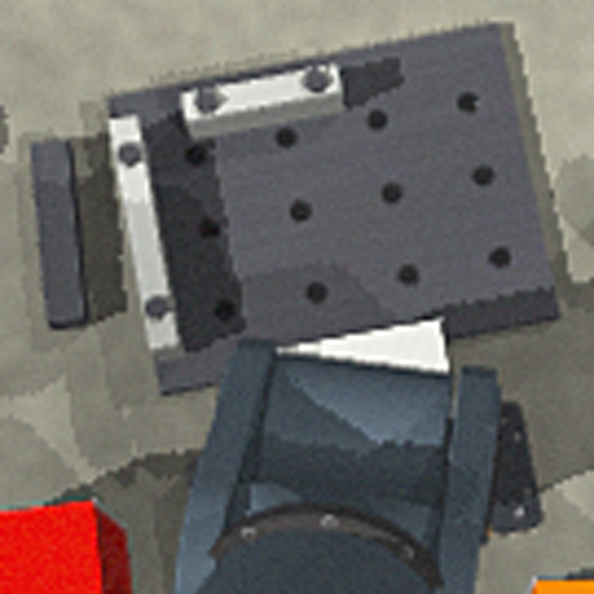

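The box's far top edge runs from (277,350) to (440,322), parallel to the plate edge, so the box has squared up. I'll work out the remaining gap.

```bash
cat >> h.py <<'E'
def pt(c,z,n="top",o=(170,75),s=4.4):
    x=(np.array(c)+.5)/s-.5+o; K,W=cam(n); d=W[:3,:3].T@np.linalg.inv(K)@[x[0],x[1],1]; O=-W[:3,:3].T@W[:3,3]; return w2f(O+d*((z-O[2])/d[2]))
E
python3 -c "
from h import *
print(pt((440,322),.13),pt((277,350),.13))"
python3 -m crank '[[[0.3,0,0],0,7],[[0.3,0,0],0,7]]';python3 -c "
from h import *
report()"
```

```text
[-0.01400527 -0.06643635] [-0.01273525  0.0293379 ]
time: 4.35
tool_pos: [0.5032, -0.0119, 0.0557]
tool_rot: [-0.0, 0.995, 0.097, 0.004]
contact_force: [-1.7, -0.9, 1.1]
opening: 0.751
t 4.35 tcp_f [-0.1054 -0.0044] z 0.0557  ytool ang in fix -1.573 open 0.75
F_f [-1.8 -0.6  1.1]
```

```bash
python3 -m crank '[[[0.3,0,0],0,7],[[0.2,0,0],0,7]]';python3 -m crank '[[[0.15,0,0],0,7]]';python3 -m crank '[[[0.15,0,0],0,7]]';python3 -c "
from h import *
report()"
```

```text
time: 4.55
tool_pos: [0.5078, -0.0109, 0.0557]
tool_rot: [-0.0, 0.995, 0.097, 0.003]
contact_force: [-12.0, -4.3, 7.1]
opening: 0.75
time: 4.65
tool_pos: [0.5078, -0.0108, 0.0554]
tool_rot: [-0.0, 0.995, 0.097, 0.0]
contact_force: [-12.4, -4.6, 7.9]
opening: 0.754
time: 4.75
tool_pos: [0.5079, -0.0107, 0.0552]
tool_rot: [-0.0, 0.995, 0.098, -0.001]
contact_force: [-8.6, -2.2, 6.1]
opening: 0.755
t 4.75 tcp_f [-0.1005 -0.0041] z 0.0552  ytool ang in fix -1.571 open 0.75
F_f [-8.9 -0.4  6.1]
```

```bash
python3 -m crank '[[[0.1,0,0],0,7]]'|grep -E "pos|force";python3 -m crank '[[[0.1,0,0],0,7]]'|grep -E "pos|force";python3 -c "
from h import *
report()"
```

```text
tool_pos: [0.508, -0.0106, 0.0551]
contact_force: [-6.2, -2.9, 3.7]
tool_pos: [0.5081, -0.0105, 0.0551]
contact_force: [-7.4, -1.6, 5.1]
t 4.95 tcp_f [-0.1003 -0.004 ] z 0.0551  ytool ang in fix -1.570 open 0.75
F_f [-7.6 -0.1  5.1]
```

```bash
python3 -m crank '[[[0,0,0],0,7],[[0,0,0],0,7],[[-0.5,0,0],0,7],[[-1,0,0],0,7],[[-0.5,0,-2],0,7],[[0,-0.2,-3],0,7],[[0,0,-1.5],0,7],[[0,0,0],0,7]]';python3 - <<'E'
from h import *
from plant import optics
report([-.105,-.008,.115])
t=optics.read_camera("top")["image"][75:210,170:305]; cv2.imwrite("pics/c4.png",cv2.resize(t,None,fx=4.4,fy=4.4,interpolation=cv2.INTER_CUBIC))
import numpy as np
r=np.array([-.09,.103]);P=None
for th in range(0,66,5):
    c,s=np.cos(np.radians(th)),np.sin(np.radians(th)); q=np.array([c*r[0]+s*r[1],-s*r[0]+c*r[1]])*100
    print(th,(q-r*100).round(2),(q-P).round(2) if P is not None else "");P=q
E
```

```text
time: 5.75
tool_pos: [0.486, -0.0129, 0.1219]
tool_rot: [-0.0, 0.995, 0.098, -0.003]
contact_force: [-0.5, -0.5, -0.7]
opening: 0.755
t 5.75 tcp_f [-0.1224 -0.002 ] z 0.1219  ytool ang in fix -1.571 open 0.76
F_f [-0.6 -0.4 -0.7]
shift cm [1.74 0.6  0.68]
0 [0. 0.] 
5 [0.93 0.75] [0.93 0.75]
10 [1.93 1.41] [0.99 0.66]
15 [2.97 1.98] [1.05 0.57]
20 [4.07 2.46] [1.09 0.48]
25 [5.2  2.84] [1.13 0.38]
30 [6.36 3.12] [1.16 0.28]
35 [7.54 3.3 ] [1.18 0.18]
40 [8.73 3.38] [1.19 0.08]
45 [9.92 3.35] [ 1.19 -0.03]
50 [11.11  3.22] [ 1.19 -0.13]
55 [12.28  2.98] [ 1.17 -0.23]
60 [13.42  2.64] [ 1.14 -0.34]
65 [14.53  2.21] [ 1.11 -0.43]
```

View pics/c4.png

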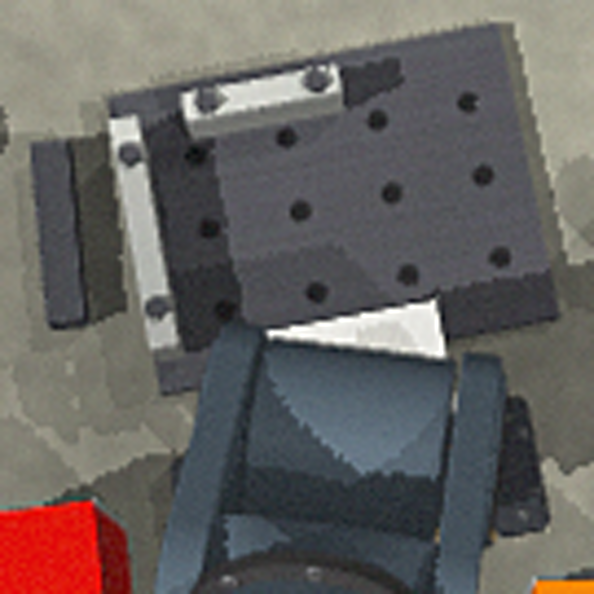

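The far top edge now runs from (270,331) to (435,300), a slope of 0.188 against 0.186 for the plate, so the box is square. I'll move in high.

```bash
python3 -c "
from h import *
print(pt((435,300),.13),pt((270,331),.13))"
python3 -m crank '[[[0.6,0.4,0.4],0,7],[[0.5,0.2,0.3],0,7],[[0.2,0,0],0,7]]';python3 -c "
from h import *
report([-.1005,-.008,.115])"
```

```text
[-0.00065249 -0.06601716] [-0.00091617  0.03136839]
time: 6.1
tool_pos: [0.4993, -0.0166, 0.111]
tool_rot: [-0.001, 0.995, 0.098, -0.005]
contact_force: [-0.4, 0.5, -0.1]
opening: 0.753
t 6.10 tcp_f [-0.1101 -0.0082] z 0.1110  ytool ang in fix -1.571 open 0.75
F_f [-0.3  0.5 -0.1]
shift cm [ 0.96 -0.02 -0.41]
```

The box is flush, with its front at x about -0.001. Now the arc, starting gently.

```bash
python3 -m crank '[[[0.5,0,-0.1],0,7],[[0.4,0,-0.1],0,7],[[0.4,0,-0.35],0,7],[[0.45,0,-0.4],0,7]]';python3 -c "
from h import *
report()"
python3 -m crank '[[[0.5,0,-0.4],0,7],[[0.5,0,-0.35],0,7],[[0.5,0,-0.35],0,7]]';python3 -c "
from h import *
report()"
```

```text
time: 6.5
tool_pos: [0.5166, -0.0129, 0.1187]
tool_rot: [-0.001, 0.995, 0.098, -0.007]
contact_force: [-1.1, -0.2, -0.2]
opening: 0.753
t 6.50 tcp_f [-0.0924 -0.008 ] z 0.1187  ytool ang in fix -1.571 open 0.75
F_f [-1.1  0.1 -0.2]
time: 6.8
tool_pos: [0.5327, -0.0096, 0.1308]
tool_rot: [-0.001, 0.995, 0.098, -0.007]
contact_force: [-1.1, 0.6, 0.1]
opening: 0.755
t 6.80 tcp_f [-0.0759 -0.0079] z 0.1308  ytool ang in fix -1.571 open 0.76
F_f [-1.   0.8  0.1]
```

```bash
python3 -m crank '[[[0.55,0,-0.25],0,7],[[0.55,0,-0.25],0,7],[[0.55,0,-0.22],0,7],[[0.55,0,-0.2],0,7]]';python3 -c "
from h import *
report()"
python3 -m crank '[[[0.6,0,-0.18],0,7],[[0.6,0,-0.15],0,7],[[0.6,0,-0.12],0,7]]';python3 - <<'E'
from h import *
report()
from plant import optics
t=optics.read_camera("side")["image"][90:250,130:310]; cv2.imwrite("pics/s2.png",cv2.resize(t,None,fx=3.5,fy=3.5,interpolation=cv2.INTER_CUBIC))
E
```

```text
time: 7.2
tool_pos: [0.5569, -0.0049, 0.1412]
tool_rot: [-0.001, 0.995, 0.098, -0.006]
contact_force: [-0.1, -1.2, -0.2]
opening: 0.756
t 7.20 tcp_f [-0.0513 -0.0079] z 0.1412  ytool ang in fix -1.571 open 0.76
F_f [-0.3 -1.1 -0.2]
time: 7.5
tool_pos: [0.5764, -0.001, 0.1459]
tool_rot: [-0.001, 0.995, 0.098, -0.006]
contact_force: [0.6, -0.1, -0.3]
opening: 0.754
t 7.50 tcp_f [-0.0314 -0.0079] z 0.1459  ytool ang in fix -1.571 open 0.75
F_f [ 0.6 -0.2 -0.3]
```

View pics/s2.png

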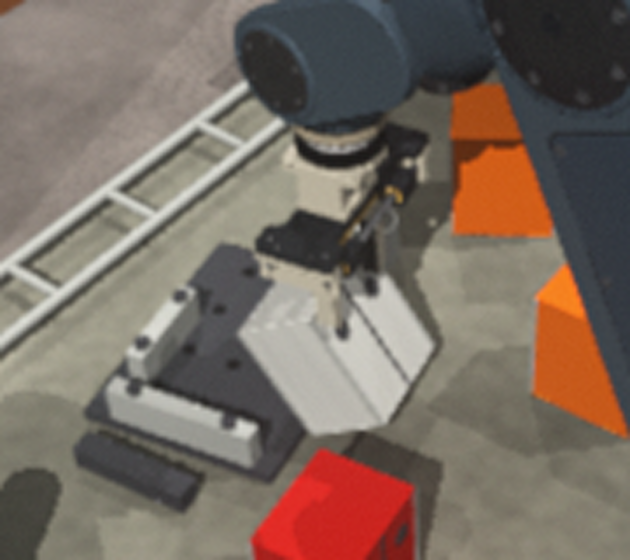

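The box is leaning about 30 to 35° over the edge, with the seam and discs on the rising face. I'll continue the arc.

```bash
python3 -m crank '[[[0.6,0,-0.1],0,7],[[0.6,0,-0.08],0,7],[[0.6,0,-0.05],0,7],[[0.6,0,-0.02],0,7]]';python3 -c "
from h import *
report()"
python3 -m crank '[[[0.6,0,0],0,7],[[0.6,0,0.05],0,7],[[0,0,0],0,7],[[0,0,0],0,7]]';python3 - <<'E'
from h import *
report()
from plant import optics
t=optics.read_camera("side")["image"][90:250,130:310]; cv2.imwrite("pics/s3.png",cv2.resize(t,None,fx=3.5,fy=3.5,interpolation=cv2.INTER_CUBIC))
E
```

```text
time: 7.95
tool_pos: [0.6026, 0.0041, 0.1485]
tool_rot: [-0.001, 0.995, 0.098, -0.005]
contact_force: [0.3, -0.2, -0.8]
opening: 0.751
t 7.95 tcp_f [-0.0047 -0.008 ] z 0.1485  ytool ang in fix -1.571 open 0.75
F_f [ 0.2 -0.3 -0.8]
time: 8.35
tool_pos: [0.6161, 0.0069, 0.1474]
tool_rot: [-0.001, 0.995, 0.098, -0.006]
contact_force: [0.1, -0.8, 0.9]
opening: 0.753
t 8.35 tcp_f [ 0.0091 -0.008 ] z 0.1474  ytool ang in fix -1.571 open 0.75
F_f [-0.  -0.9  0.9]
```

View pics/s3.png

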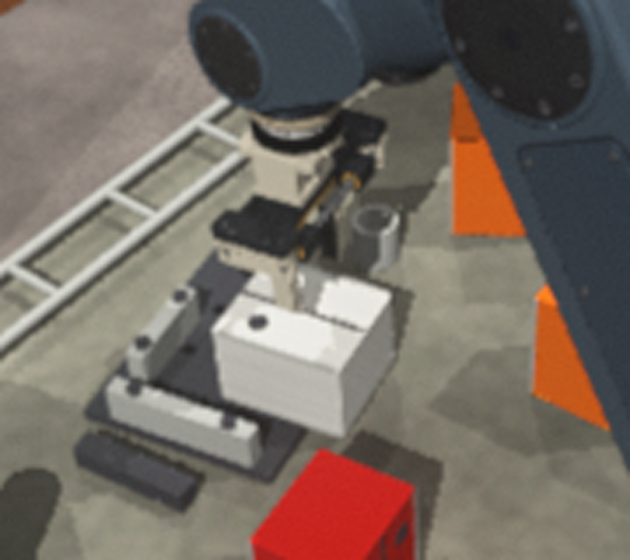

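The box lies on the plate with the seamed face up, and the gripper tips are clear above it. Next is the side push, so I need a quarter turn.

```bash
python3 -c "
from h import *
report([.055,-.11,.16]); print(tool()[0]['joints'].round(2))"
```

```text
t 8.40 tcp_f [ 0.009 -0.008] z 0.1475  ytool ang in fix -1.571 open 0.75
F_f [ 0.2 -1.3 -0.1]
shift cm [ 4.58 10.2  -1.33]
[-0.06  0.55  1.53  0.    1.07  1.31]
```

```bash
python3 -m crank '[[[0.2,1.5,-1],0,7],[[1.1,2.5,-0.5],0,7],[[1.1,2.5,0],0,7],[[1.1,2.5,0],0,7],[[1,1.2,0],0,7]]'
python3 -m crank '[[[0,0,0],-0.149,7],[[0,0,0],-0.149,7],[[0,0,0],-0.149,7],[[0,0,0],-0.149,7],[[0,0,0],-0.149,7],[[0,0,0],-0.149,7],[[0,0,0],-0.149,7],[[0,0,0],-0.149,7],[[0,0,0],-0.149,7],[[0,0,0],-0.149,7]]' | tail -1
python3 - <<'E'
from h import *
report([.053,-.11,.045])
from plant import optics
t=optics.read_camera("top")["image"][75:210,170:305]; cv2.imwrite("pics/c5.png",cv2.resize(t,None,fx=4.4,fy=4.4,interpolation=cv2.INTER_CUBIC))
E
```

```text
time: 8.9
tool_pos: [0.6821, -0.0906, 0.1665]
tool_rot: [-0.0, 0.995, 0.099, -0.005]
contact_force: [-0.6, 0.0, 0.3]
opening: 0.756
opening: 0.749
t 9.90 tcp_f [ 0.0544 -0.1322] z 0.1753  ytool ang in fix -0.066 open 0.75
F_f [ 0.5  0.1 -0.1]
shift cm [ 2.25 -0.25 13.03]
```

View pics/c5.png

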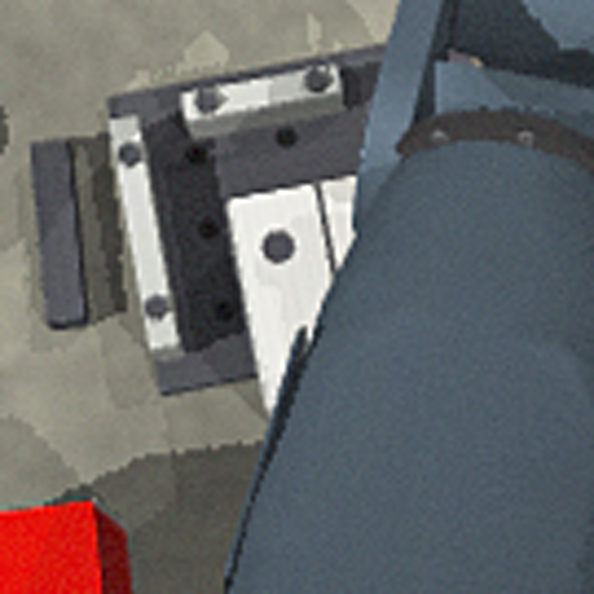

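The box's far-left top corner is at (229,199), its left edge runs to (270,415), and its far edge ends at (355,177). I'll measure it, move in and descend.

```bash
python3 -c "
from h import *
print(pt((229,199),.102),pt((268,405),.102),pt((355,177),.102))"
python3 -m crank '[[[0.8,-0.2,2],-0.066,7],[[0,0,3],0,7],[[0,0,3],0,7],[[0,0,3],0,7],[[0,0,1.8],0,7],[[0,0,0],0,7]]'|tail -2;python3 -c "
from h import *
report([.053,-.085,.045])"
```

```text
[0.08971368 0.04232061] [-0.03827937  0.04115117] [ 0.08892387 -0.03444173]
contact_force: [-0.3, -0.1, -0.3]
opening: 0.752
t 10.55 tcp_f [ 0.0536 -0.1311] z 0.0488  ytool ang in fix -0.008 open 0.75
F_f [-0.3  0.  -0.3]
shift cm [ 4.61 -0.09  0.35]
```

The box's far end is at x 0.0895, so it overhangs by about 40 mm and its centre is near (0.025, -0.013). I'll push at x about 0.045, which lies within both the box and the fence.

```bash
python3 -m crank '[[[2,-0.8,0],-0.008,7],[[2,-0.1,0],0,7],[[0.6,0,0],0,7],[[0.5,0,0],0,7],[[0.5,0,0],0,7]]'|grep force;python3 -c "
from h import *
report([.045,-.035,.047])"
python3 -m crank '[[[0.6,0,0],0,7],[[0.6,0,0],0,7],[[0.5,0,0],0,7],[[0.5,0,0],0,7]]'|grep force;python3 -c "
from h import *
report([.045,-.035,.047])"
```

```text
contact_force: [-0.2, -1.5, -0.6]
t 11.05 tcp_f [ 0.0471 -0.0759] z 0.0536  ytool ang in fix -0.008 open 0.75
F_f [-0.5 -1.4 -0.6]
shift cm [ 4.09 -0.25  0.62]
contact_force: [0.7, -1.6, 0.8]
t 11.45 tcp_f [ 0.048  -0.0535] z 0.0541  ytool ang in fix -0.009 open 0.75
F_f [ 0.3 -1.7  0.8]
shift cm [ 1.85 -0.32  0.68]
```

```bash
python3 -m crank '[[[0.5,0,0.1],-0.008,7],[[0.5,0,0.1],0,7],[[0.3,0,0],0,7],[[0.2,0,0],0,7]]'|grep force;python3 -c "
from h import *
report()"
python3 -m crank '[[[0.2,0,0],0,7],[[0.2,0,0],0,7]]'|grep force;python3 -c "
from h import *
report()"
```

```text
contact_force: [0.7, -2.8, 1.5]
t 11.85 tcp_f [ 0.0485 -0.0373] z 0.0522  ytool ang in fix 0.000 open 0.75
F_f [ 0.1 -2.9  1.5]
contact_force: [0.5, -2.5, 1.0]
t 12.05 tcp_f [ 0.0485 -0.0331] z 0.0522  ytool ang in fix -0.000 open 0.75
F_f [ 0.  -2.5  1. ]
```

```bash
for i in 1 2; do python3 -m crank '[[[0.15,0,0],0,7]]'|grep -E "pos|force"; done; python3 -m crank '[[[0.15,0,0],0,7]]'|grep force;python3 -c "
from h import *
report()"
```

```text
tool_pos: [0.6594, -0.0085, 0.0522]
contact_force: [1.0, -2.1, 1.4]
tool_pos: [0.6591, -0.007, 0.0522]
contact_force: [0.9, -1.9, 0.6]
contact_force: [2.0, -10.4, 4.7]
t 12.35 tcp_f [ 0.0486 -0.0285] z 0.0522  ytool ang in fix -0.000 open 0.75
F_f [ -0.  -10.6   4.7]
```

```bash
for i in 1 2; do python3 -m crank '[[[0.17,0,0],0,7],[[0.17,0,0],0,7]]'|grep -E "force";done; python3 -c "
from h import *
report()"
```

```text
contact_force: [0.0, -12.4, 3.1]
contact_force: [1.4, -11.3, 2.9]
t 12.75 tcp_f [ 0.049  -0.0281] z 0.0540  ytool ang in fix 0.003 open 0.75
F_f [ -0.8 -11.3   2.9]
```

```bash
for i in 1 2 3; do python3 -m crank '[[[0.18,0,0.02],0,7],[[0.18,0,0.02],0,7],[[0.18,0,0.02],0,7]]'|grep -E "force";done; python3 -c "
from h import *
report()"
```

```text
contact_force: [0.9, -13.9, 3.3]
contact_force: [1.5, -13.4, 4.5]
contact_force: [1.5, -13.3, 2.8]
t 13.65 tcp_f [ 0.0493 -0.0284] z 0.0557  ytool ang in fix 0.006 open 0.75
F_f [ -1.1 -13.3   2.8]
```

```bash
python3 -m crank '[[[0,0,0],0,7],[[-0.5,0,0],0,5],[[-2,0,0],0,5],[[-2,0,-2],0,5],[[0,0,-4.5],0,5],[[0,0,-4.5],0.05,5],[[0,0,-2],0.14,5],[[0,0,0],0.149,5],[[0,0,0],0.149,5],[[0,0,0],0.149,5]]'|grep force
python3 -m crank '[[[0,0,0],0.149,5],[[0,0,0],0.149,5],[[0,0,0],0.149,5],[[0,0,0],0.149,5],[[0,0,0],0.149,5],[[0,0,0],0.149,5],[[0,0,0],0.149,5]]'|grep force
python3 -c "
from h import *
report([-.09,.03,.17])"
```

```text
contact_force: [-0.6, -0.3, 0.7]
contact_force: [-0.3, -0.6, 0.6]
t 15.35 tcp_f [ 0.0454 -0.0658] z 0.1897  ytool ang in fix -1.691 open 0.54
F_f [-0.5 -0.5  0.6]
shift cm [-14.61  -7.95   1.5 ]
```

```bash
python3 -m crank '[[[-3,-1.6,0],-0.12,5],[[-3,-2.3,0],0,5],[[-3,-2.3,0],0,5],[[-3,-2.3,0],0,5],[[-2,-1,0],0,5],[[0,0,0],0,5]]'|grep force
python3 - <<'E'
from h import *
report([-.09,.03,.05])
from plant import optics
t=optics.read_camera("top")["image"][75:210,170:305]; cv2.imwrite("pics/c6.png",cv2.resize(t,None,fx=4.4,fy=4.4,interpolation=cv2.INTER_CUBIC))
E
```

```text
contact_force: [0.4, 0.0, -0.2]
t 15.95 tcp_f [-0.0983  0.0378] z 0.1826  ytool ang in fix -1.577 open 0.54
F_f [ 0.4 -0.1 -0.2]
shift cm [ 0.73  0.38 13.28]
```

View pics/c6.png

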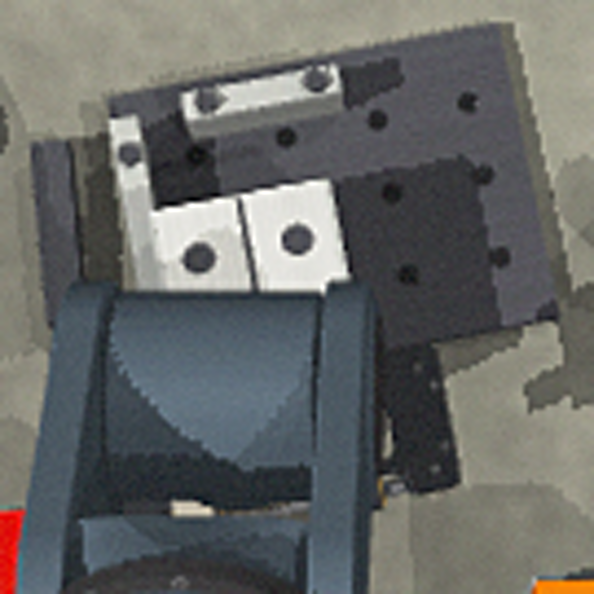

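The box lies along the fence, far edge from (150,210) to (330,180), ready for the lengthwise push.

```bash
python3 -m crank '[[[0.2,0.2,3],-0.006,5],[[0.1,0,3],0,5],[[0,0,3],0,5],[[0,0,3],0,5],[[0,0,1],0,5],[[0,0,0],0,5]]'|grep force
python3 -c "
from h import *
report([-.055,.03,.05])"
```

```text
contact_force: [-1.1, -0.3, 0.3]
t 16.60 tcp_f [-0.085  0.028] z 0.0500  ytool ang in fix -1.573 open 0.53
F_f [-1.2 -0.1  0.3]
shift cm [ 3.   -0.21  0.04]
```

```bash
python3 -m crank '[[[1.2,-0.1,0],0,5],[[1.2,0,0],0,5],[[0.5,0,0],0,5],[[0.5,0,0],0,5],[[0.5,0,0],0,5],[[0.6,0,0],0,5]]'|grep force
python3 -c "
from h import *
report()"
python3 -m crank '[[[0.7,0,0],0,5],[[0.7,0,0],0,5],[[0.7,0,0],0,5],[[0.7,0,0],0,5],[[0.7,0,0],0,5]]'|grep force
python3 -c "
from h import *
report([.02,.03,.05])"
```

```text
contact_force: [-0.5, -0.8, -1.0]
t 17.20 tcp_f [-0.036   0.0277] z 0.0555  ytool ang in fix -1.574 open 0.54
F_f [-0.7 -0.7 -1. ]
contact_force: [-1.2, 0.6, -1.1]
t 17.70 tcp_f [0.0013 0.0277] z 0.0560  ytool ang in fix -1.574 open 0.54
F_f [-1.   0.8 -1.1]
shift cm [ 1.86 -0.26  0.63]
```

```bash
python3 -m crank '[[[0.6,0,0.1],0,5],[[0.4,0,0.1],0,5],[[0.25,0,0],0,5]]'|grep force
for i in 1 2 3 4; do python3 -m crank '[[[0.15,0,0],0,5]]'|grep -E "force"; done;python3 -c "
from h import *
report()"
```

```text
contact_force: [-2.0, 0.4, -0.4]
contact_force: [-2.6, -0.3, 2.0]
contact_force: [-2.3, -1.1, 0.9]
contact_force: [-11.1, -3.5, 8.0]
contact_force: [-11.7, -2.2, 8.1]
t 18.40 tcp_f [0.0192 0.0276] z 0.0541  ytool ang in fix -1.574 open 0.54
F_f [-11.9   0.2   8.1]
```

```bash
for i in 1 2 3; do python3 -m crank '[[[0.17,0,0],0,5],[[0.17,0,0],0,5],[[0.17,0,0],0,5]]'|grep -E "force"; done;python3 -c "
from h import *
report()"
```

```text
contact_force: [-13.6, -2.9, 8.9]
contact_force: [-13.0, -2.8, 9.8]
contact_force: [-13.2, -2.6, 9.9]
t 19.30 tcp_f [0.0178 0.0277] z 0.0540  ytool ang in fix -1.573 open 0.54
F_f [-13.4   0.    9.9]
```

```bash
python3 -m crank '[[[0,0,0],0,5],[[-0.5,0,0],0,5],[[-2,0,0],0,5],[[-3,0,0],0,5],[[-3,0,-2],0,5],[[-2,0,-4],0,5],[[-1,0,-4],0,5],[[-3,0,-3],0,5],[[-4,0,0],0,5],[[-4,0,0],0,5]]'|grep force
python3 - <<'E'
from h import *
report()
from plant import optics
t=optics.read_camera("top")["image"]; cv2.imwrite("pics/t7.png",t); cv2.imwrite("pics/c7.png",cv2.resize(t[75:210,170:305],None,fx=4.4,fy=4.4,interpolation=cv2.INTER_CUBIC))
E
```

```text
contact_force: [0.3, -0.1, 0.9]
t 20.30 tcp_f [-0.2079  0.0319] z 0.1944  ytool ang in fix -1.573 open 0.54
F_f [ 0.3 -0.2  0.9]
```

View pics/c7.png

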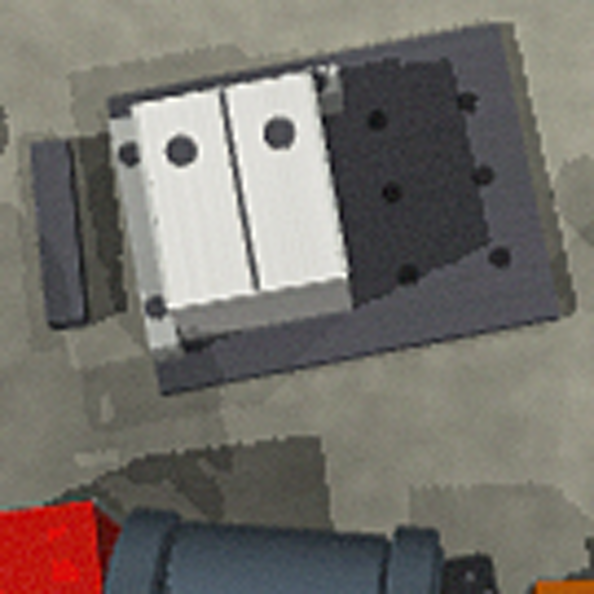

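The box sits in the corner, top corners at (133,102), (312,70), (348,277) and (170,307). I'll fit the pose numerically.

Run:
```python
from h import *
g=lambda L:(np.array(L)+.5)/4.4-.5+[170,75]
p,e=fit([[.065,.055,.102],[.065,-.055,.102],[-.065,-.055,.102],[-.065,.055,.102]],g([[133,102],[312,70],[348,277],[170,307]]),[.7,.05,.2])
print("in fix",w2f(p),p[2]-FX[2],e)
# bystander check: image difference outside plate area
a=cv2.imread("pics/top0.png").astype(int);b=cv2.imread("pics/t7.png").astype(int)
d=(np.abs(a-b).max(2)>60).astype(np.uint8)
n,l,s,c=cv2.connectedComponentsWithStats(cv2.morphologyEx(d,cv2.MORPH_OPEN,np.ones((3,3),np.uint8)))
print([list(map(int,x)) for x in s[1:] if x[4]>20])
```

```text
in fix [0.09500576 0.03430352] -0.0064429040094229895 0.5019430586176838
[[201, 96, 26, 55, 952], [222, 97, 27, 47, 838], [423, 139, 8, 4, 27], [426, 143, 16, 57, 389], [353, 144, 43, 29, 664], [226, 155, 50, 46, 1509], [501, 178, 11, 5, 36], [191, 201, 10, 26, 165], [270, 202, 14, 23, 240], [290, 207, 18, 10, 136], [311, 206, 16, 6, 76], [214, 215, 7, 5, 25], [368, 218, 27, 15, 136], [200, 225, 10, 8, 54], [302, 231, 66, 28, 499], [219, 235, 35, 11, 276], [217, 255, 46, 47, 1492], [183, 289, 6, 12, 48], [257, 302, 12, 12, 86], [121, 306, 79, 78, 1816], [289, 308, 93, 30, 1247], [308, 312, 10, 10, 62], [259, 315, 14, 12, 81], [319, 315, 5, 5, 22], [464, 341, 48, 43, 1514], [338, 352, 64, 32, 1152], [236, 365, 4, 8, 29]]
```

Run:
```python
import cv2,numpy as np
A=[cv2.imread(f"pics/{n}.png") for n in("top0","t7")]
for name,(x0,y0,x1,y1) in dict(hammerhandle=(420,145,455,230),hammerhead=(410,128,455,147),orangeR=(335,110,402,175),magnet=(355,192,408,245),tube=(303,112,330,137),can=(70,102,113,142),mug=(78,200,122,237),brush=(68,143,108,206),bar=(174,104,193,152)).items():
    a,b=[cv2.cvtColor(i[y0:y1,x0:x1],cv2.COLOR_BGR2GRAY) for i in A]
    e=[np.float32(cv2.Canny(cv2.equalizeHist(x),60,160)) for x in(a,b)]
    e=[cv2.GaussianBlur(x,(0,0),1) for x in e]
    s,r=cv2.phaseCorrelate(e[0],e[1]); 
    h=[]
    for i in A:
        v=cv2.cvtColor(i[y0:y1,x0:x1],cv2.COLOR_BGR2HSV); m=(v[...,1]>120)&((v[...,0]<22)|(v[...,0]>172)); ys,xs=np.nonzero(m); h.append((m.sum(),xs.mean().round(1),ys.mean().round(1)) if m.sum()>5 else 0)
    print(name,np.round(s,1),round(r,2),h)
```

```text
hammerhandle [ 0.8 -0.6] 0.2 [(np.int64(730), np.float64(17.4), np.float64(40.1)), (np.int64(683), np.float64(17.9), np.float64(41.5))]
hammerhead [ 1.9 -1.3] 0.25 [(np.int64(32), np.float64(20.0), np.float64(16.7)), (np.int64(27), np.float64(20.3), np.float64(16.6))]
orangeR [ 0.2 -0.3] 0.49 [(np.int64(2037), np.float64(33.3), np.float64(33.1)), (np.int64(2038), np.float64(33.3), np.float64(33.1))]
magnet [0.  0.6] 0.39 [(np.int64(1041), np.float64(25.6), np.float64(26.9)), (np.int64(1040), np.float64(25.6), np.float64(26.9))]
tube [0.3 0.7] 0.67 [0, 0]
can [ 0.2 -0.4] 0.47 [0, 0]
mug [ 0.3 -0.3] 0.5 [0, 0]
brush [-0.1  0.1] 0.26 [(np.int64(184), np.float64(11.7), np.float64(17.8)), (np.int64(186), np.float64(11.7), np.float64(17.7))]
bar [-0.   0.8] 0.32 [0, 0]
```

Nothing else has moved; the remaining image changes are shadows. I'm handing the job in.

```bash
python3 -c "
from plant import job_done; print(job_done())"
```

```text
the job is handed in; nothing more can be done
None
```

I handed the job in at about 20.5 s of the 72 s. The box lies on the plate in the corner, seamed face up. No verdict was reported.

**What I did:**
- **Slide:** I pushed the box square and flush to the plate edge. The camera put its front about 1 mm short of the edge, and I felt it stop there.
- **Tip:** I tipped it along an arc about the edge. It came down farther back than expected, overhanging the edge by about 40 mm instead of 12, but it lay flat and slid in normally.
- **Press:** I held it against the side fence at about 11–14 N and then the end stop at about 12–13 N, roughly 1 s each. In the end-stop push the wrist also read up to 10 N vertically, so the total was about 17 N, still under the 30 N limit.

**Last checks:**
- **Pose:** the final top-camera fit put the box centre at x 95.0, y 34.3 mm (target 95, 35) and 0.006 rad out of square. The fit is good to about 2 mm.
- **Robot:** the arm was clear of everything, with no contact force.
- **Bystanders:** comparing the first and last top-camera pictures showed no movement beyond image noise. The hammer match was the weakest, at 1–2 pixels, because the arm's shadow had moved over it. I couldn't confirm that by eye, as all 12 picture views were used.

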